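# Put the refilled mills back together on their saucers

## Task

The two mills have been refilled: stand the chestnut body flat in the terracotta saucer and the white body flat in the blue saucer, and only once a body stands in its saucer (which catches the stray grounds) put the head of the same colour squarely home on it. Set every piece down rather than letting it drop, and leave the two pewter shakers and the amber jar where they are.

Things in the scene. Friction and masses are not known exactly. Their poses are not given: they have to be found in the camera images.
- pepper_body: Dark chestnut-brown mill body, 105 mm high, upright, round: foot 58 mm across, waist 44 mm (36 mm up), straight shoulder 54 mm across from 60 to 105 mm up (grip here). In its flat top is a round mouth 40 mm across, 40 mm deep, dark inside. About 0.22 kg. Origin: centre of the foot's underside, z up its axis
- salt_body: White lacquered mill body, 105 mm high, upright, round: foot 58 mm across, waist 44 mm (36 mm up), straight shoulder 54 mm across from 60 to 105 mm up (grip here). In its flat top is a round mouth 40 mm across, 40 mm deep, dark inside. About 0.22 kg. Origin: centre of the foot's underside, z up its axis
- pepper_head: Dark chestnut-brown mill head, no thread, 70 mm high, standing on a black plug (33 mm across, tip 27, 12 mm long); skirt 54 mm across at 12-21 mm up; knob 44 mm across, straight from 38 to 52 mm up (grip here); steel ball on top. 0.08 kg. Home: plug in the mouth, skirt on the rim, its origin 93 mm above the body's. Origin: centre of the plug's underside, z up its axis
- salt_head: White lacquered mill head, no thread, 70 mm high, standing on a black plug (33 mm across, tip 27, 12 mm long); skirt 54 mm across at 12-21 mm up; knob 44 mm across, straight from 38 to 52 mm up (grip here); steel ball on top. 0.08 kg. Home: plug in the mouth, skirt on the rim, its origin 93 mm above the body's. Origin: centre of the plug's underside, z up its axis
- terracotta_saucer: Orange-brown terracotta saucer, round, 106 mm across and 11 mm high, with a flat floor 5 mm thick (its upper face is 5 mm above the origin) about 88 mm across inside a raised sloping rim. It does not move. Origin: centre of its underside, z up
- blue_saucer: Blue glazed saucer, round, 106 mm across and 11 mm high, with a flat floor 5 mm thick (its upper face is 5 mm above the origin) about 88 mm across inside a raised sloping rim. It does not move. Origin: centre of its underside, z up
- tall_shaker: The taller dented grey pewter shaker, 95 mm high, 50 mm across its foot. Loose, not part of the job, to be left alone. Origin: centre of its underside
- short_shaker: The shorter dented grey pewter shaker, 68 mm high, 56 mm across its foot. Loose, not part of the job, to be left alone. Origin: centre of its underside
- amber_jar: Closed amber glass jar with a dark steel lid, 110 mm high, 72 mm across. Loose, not part of the job, to be left alone. Origin: centre of its underside

How it is judged:
By the outcome, as a careful person would: the job done as asked, in the order asked, and still so for the second after the job is handed in, with the robot touching nothing.
It also fails if it takes over 112 s, if anything falls off the work surface, if the arm or the gripper's body presses on something with over 40 N, if the wrist force passes 120 N, or if a joint passes its speed limit or range.

## Robot

A 6-joint arm with a two-finger parallel gripper is mounted at the origin on the work surface. World frame = base frame: x ahead of the robot, y to its left, z up, the work surface at z = 0. Lengths are in m, angles in rad, forces in N, time in s.
With the tool pointing down it reaches from about 0.4 to 0.825 m from the base axis. Payload 7 kg.
Tool frame: the origin (TCP) lies midway between the tips of the shut fingers; the grasp point (between the pads) lies 19 mm behind it (manip.tcp_to_grasp is the distance from the TCP to the grasp point, in m); z points along the fingers, y is the line along which they close (so a half turn about z gives the same grasp; the last joint's range is limited). The gripper opens to 88 mm and grips with 3 to 60 N. Pads are 19 mm wide; open, the fingers measure 130 mm over their backs; the gripper's body (78 mm by 193 mm) begins 47 mm behind the grasp point.
Start: joints at [-0.867, 0.359, 0.012, 0, -1.224, -0.288], TCP at [0.273, -0.617, 0.191] pointing down, gripper open.
Joint ranges: [-3.07, 3.07], [-1.43, 2.12], [-1.02, 1.25], [-3.03, 1.67], [-3.05, -0], [-3.03, 3.03]. Speed limits (rad/s): [2.39, 2.39, 3.01, 3.14, 3.14, 3.14].

## Interface

Orientations are given as a rotation vector (axis times angle).
In Python, from rig import manip, effector, kinematics, status, eyes, hand_in, search_frame, regions_of, pinpoint gives the robot as it stands. Calls block until the motion is done:
- manip.move_ptp(position, orientation): joint-space move of the TCP to a pose.
- manip.line_to(position, speed=0.15, rot=None, threshold=None): straight line of the TCP; rot=None keeps the orientation; speed is the mean speed in m/s. With threshold (N) it stops when the force on the tool has changed by that much, and returns True; else False.
- manip.move_j(angles): joint-space move.
- effector.open_jaws() and effector.gripper_close(force=None): open the fingers fully, or close them until they stop; force is the grip in N (None keeps the last).
- manip.wait(seconds).
- kinematics.inverse_kinematics(position, orientation): joint angles nearest the present ones, or None.
- status.state(): the state.
- eyes.capture(name): name is "scene" or "top"; returns a dict with "color" (420x560x3 uint8, red, green, blue), "depth" (420x560 float32, m along the optical axis (not along the pixel's ray), 0 where there is no reading), "camera_matrix" (3x3 intrinsics, pixels), "rvec" (rotation vector, rad) and "tvec" (3), from world to camera coordinates, as OpenCV has them. Camera axes: x right, y down, z forward; pixel columns grow to the right and rows downward; lengths in m; the calibration is good to about 2 mm. A picture is of the moment at which its call begins.
A pose or a line that the arm cannot do raises manip.Unreachable and nothing moves.
- hand_in(): hands the job in; it is judged then, once.
Trained networks look in a picture, given as the dict that the camera call returned (one of the last four; its "shot" number tells which), for a name from the list of things; names that differ only in an ending like _2 or _b are one class to them, and where a whole thing is asked for, a point or a joint stands for the part that bears it (a point fixed in the world has none). Each returns a list of dicts, best first, with "score" (0 to 1); they miss things now and then, are a little off and sometimes report something else, mostly with a low value. They report only what shows in the picture. A call takes as long as a camera call.
- search_frame(target, picture): "pixel" ([column, row] in pixels, amid what is visible of it).
- regions_of(target, picture): "mask" (420x560 bool, what is visible of it) and "pixel" ([column, row] in pixels, amid what is visible of it).
- pinpoint(target, picture): "pixel" ([column, row] in pixels: a listed point, or the origin of a listed thing).
The state is a dict: "time_s": time; "joints": joint angles; "joint_velocities": joint speeds; "joint_torque": joint torques, N m; "tool_pos": TCP position; "tool_rot": TCP orientation; "wrist_force": force on the tool from outside, world axes, zero at the start; "torque": the same for the moment, N m; "width": opening from 0.0 (shut) to 1.0 (fully open); "grasp_force": force on a finger pad.
Only numpy, scipy, OpenCV 4.12 (cv2) and the standard library are available. Lean on these libraries where they do the work, as an engineer would, in place of code of your own. Each camera call takes 0.05 s, during which the arm holds its last target. There are 200 camera calls.

## Working session

There is one attempt and no reset: what is moved stays moved. The work goes in short steps, each a Python script; the robot and the scene stay as the last script left them, time stands still between calls to the robot, and variables do not carry over. Pictures are saved under pics/ and viewed, at most 14 in all, crops included, and the job is handed in when it is done.

```bash
mkdir -p pics; ls; cat > h.py <<'E'
import numpy as np, cv2
from rig import *
def cam(p):
    R=cv2.Rodrigues(np.array(p["rvec"],float))[0]; return R,np.array(p["tvec"],float).reshape(3),np.array(p["camera_matrix"],float)
def cloud(p):
    R,t,K=cam(p); d=p["depth"]; v,u=np.indices(d.shape)
    c=np.stack([(u-K[0,2])/K[0,0]*d,(v-K[1,2])/K[1,1]*d,d],-1)
    return (c-t)@R   # world, HxWx3
def atz(p,px,z):
    R,t,K=cam(p); r=R.T@np.linalg.inv(K)@np.array([px[0],px[1],1.]); o=-R.T@t
    return o+r*(z-o[2])/r[2]
E
cat > look.py <<'E'
from h import *
import sys
names="pepper_body salt_body pepper_head salt_head terracotta_saucer blue_saucer tall_shaker short_shaker amber_jar".split()
ps={c:eyes.capture(c) for c in("top","scene")}
for c,p in ps.items():
    cv2.imwrite(f"pics/{c}{sys.argv[1]}.png",p["color"][...,::-1])
    W=cloud(p); print(c,"cam at",np.round(-cam(p)[0].T@cam(p)[1],2))
    for n in names:
        for r in regions_of(n,p)[:2]:
            m=r["mask"]&(p["depth"]>0)
            if m.sum()<10: print(n,"few"); continue
            P=W[m]; h=np.percentile(P[:,2],98); T=P[P[:,2]>h-.006]
            (x,y),rad=cv2.minEnclosingCircle((T[:,:2]*1000).astype(np.float32))
            print(n,round(r["score"],2),np.round(r["pixel"]),m.sum(),"ztop",round(h,3),"topmean",np.round(T[:,:2].mean(0),3),"circ",np.round([x,y,rad]),"all med",np.round(np.median(P,0),3), "bb",np.round(P.min(0),3),np.round(P.max(0),3))
E
python3 look.py 0; python3 -c "
from h import *
s=status.state();print(s['time_s'],s['tool_rot'],s['width'])"
```

```text
pics
top cam at [ 0.46 -0.    0.87]
pepper_body 0.8 [221. 225.] 725 ztop 0.106 topmean [0.513 0.102] circ [513. 103.  27.] all med [0.512 0.101 0.075] bb [0.484 0.074 0.003] [0.538 0.129 0.108]
salt_body 0.62 [120. 285.] 1138 ztop 0.106 topmean [0.397 0.296] circ [397. 297.  27.] all med [0.396 0.29  0.074] bb [ 0.356  0.267 -0.004] [0.424 0.368 0.108]
pepper_head 0.88 [308. 208.] 463 ztop 0.068 topmean [ 0.541 -0.085] circ [541. -84.  13.] all med [ 0.537 -0.083  0.058] bb [ 0.514 -0.115 -0.001] [ 0.566 -0.061  0.071]
salt_head 0.9 [412. 275.] 618 ztop 0.068 topmean [ 0.393 -0.304] circ [ 393. -302.   17.] all med [ 0.395 -0.295  0.054] bb [ 0.364 -0.347 -0.004] [ 0.42  -0.277  0.072]
terracotta_saucer 0.81 [142. 184.] 1754 ztop 0.012 topmean [0.612 0.279] circ [611. 278.  53.] all med [0.612 0.279 0.005] bb [ 0.56   0.225 -0.003] [0.662 0.333 0.015]
blue_saucer 0.79 [402. 189.] 1751 ztop 0.012 topmean [ 0.583 -0.294] circ [ 581. -292.   52.] all med [ 0.582 -0.293  0.006] bb [ 0.529 -0.348 -0.004] [ 0.636 -0.24   0.015]
tall_shaker 0.77 [270. 288.] 445 ztop 0.096 topmean [0.38  0.0
[... 1644 characters left out ...]
] 710 ztop 0.095 topmean [0.384 0.008] circ [383.   8.  16.] all med [0.396 0.006 0.054] bb [ 0.369 -0.014 -0.   ] [0.405 0.03  0.097]
short_shaker 0.66 [330. 276.] 939 ztop 0.069 topmean [0.714 0.099] circ [715.  99.  20.] all med [0.726 0.095 0.054] bb [ 0.654  0.072 -0.003] [0.741 0.122 0.07 ]
amber_jar 0.66 [224. 278.] 2229 ztop 0.111 topmean [ 0.721 -0.089] circ [719. -89.  32.] all med [ 0.74  -0.088  0.091] bb [ 0.611 -0.124 -0.003] [ 0.755 -0.053  0.114]
amber_jar 0.49 [404. 231.] 1796 ztop 0.012 topmean [0.607 0.279] circ [612. 277.  53.] all med [0.61  0.279 0.006] bb [ 0.548  0.225 -0.003] [0.665 0.334 0.014]
1.0 [-6.48423857e-01  3.07390674e+00 -1.57898193e-05] 0.9995234486065299
```

View pics/top0.png

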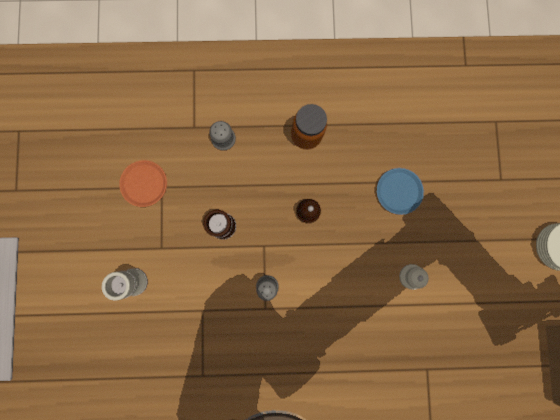

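View pics/scene0.png

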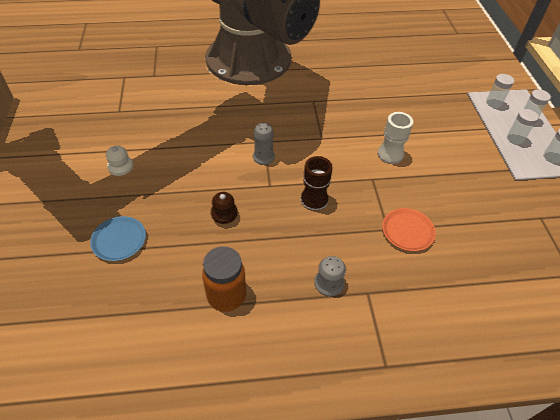

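The top view shows the chestnut body at (219,225), white body (117,286), chestnut head (308,210) and white head (414,277). The saucers are at (143,184) and (400,190). In the scene view the network took the short shaker for the white head, which is really at (119,160). Next I'll refine the positions with circle fits, check the mouths, and move the first body.

```bash
cat >> h.py <<'E'
from scipy.optimize import least_squares
def fit(W,ok,guess,zlo,zhi,R):
    g=np.array(guess,float)
    for _ in range(3):
        m=ok&(W[...,2]>zlo)&(W[...,2]<zhi)&(np.linalg.norm(W[...,:2]-g,axis=-1)<R+.012)&(np.linalg.norm(W[...,:2]-g,axis=-1)>R-.008)
        P=W[m][:,:2]
        g=least_squares(lambda c:np.linalg.norm(P-c,axis=1)-R,g,loss="soft_l1",f_scale=.002).x
    return g,len(P)
A=np.deg2rad(135); ROT=list(np.pi*np.array([np.cos(A),np.sin(A),0]))
G=manip.tcp_to_grasp
def go(x,y,z,v=.25,**k): return manip.line_to([x,y,z-G],speed=v,rot=ROT,**k)  # z of grasp point
def st(s=""):
    q=status.state(); print(s,"t",round(q["time_s"],1),"w",round(q["width"]*88,1),"gf",round(q["grasp_force"],1),"F",np.round(q["wrist_force"],1),"p",np.round(q["tool_pos"],4))
E
cat > meas.py <<'E'
from h import *
for c in("top","scene"):
    p=eyes.capture(c);W=cloud(p);ok=p["depth"]>0
    for n,g,a,b,R in(("pb",(.515,.102),.065,.104,.027),("sb",(.398,.296),.065,.104,.027),("ph",(.541,-.085),.036,.054,.022),("sh",(.393,-.303),.036,.054,.022)):
        print(c,n,*fit(W,ok,g,a,b,R),end=" ")
        if n[1]=="b":
            d=np.linalg.norm(W[...,:2]-g,axis=-1)
            m=ok&(d<.012)&(W[...,2]<.1); print("mouth z",np.round(np.percentile(W[m][:,2],[5,50,95]),3) if m.sum() else None)
        else: print()
    im=[cv2.resize(p["color"][v-30:v+30,u-40:u+40,::-1],(400,300),interpolation=3) for u,v in ({"top":[(219,225),(117,286)],"scene":[(318,180),(398,134)]}[c])]
    r=np.hstack(im); rows=r if c=="top" else np.vstack([rows,r])
cv2.imwrite("pics/mouths.png",rows)
E
python3 meas.py
```

```text
top pb [0.51507139 0.09568461] 273 mouth z [0.07  0.073 0.083]
top sb [0.39769978 0.29216331] 474 mouth z [0.071 0.073 0.083]
top ph [ 0.54117734 -0.08585765] 53 
top sh [ 0.39311297 -0.30507865] 85 
scene pb [0.51549207 0.10176539] 641 mouth z [0.08  0.082 0.084]
scene sb [0.39825721 0.29585255] 569 mouth z None
scene ph [ 0.54121638 -0.08643197] 136 
scene sh [ 0.39323407 -0.30527396] 144
```

View pics/mouths.png

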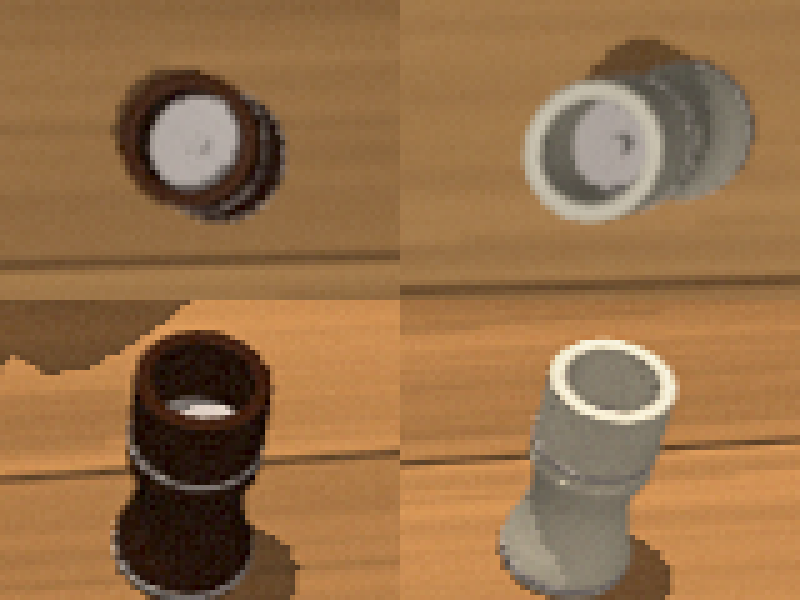

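Both mouths are upright and open. Each has a pale fill about 33 mm below the rim, well clear of the 12 mm plug. The body positions agree between the two cameras, so I'll start with the chestnut body.

```bash
cat >> h.py <<'E'
def pick(x,y,zg,f,first=False,lift=.17):
    manip.move_ptp([x,y,zg+lift-G],ROT); go(x,y,zg,.15)
    effector.gripper_close(force=f); manip.wait(.2); st("gripped")
    go(x,y,zg+.03,.08); st("lifted"); go(x,y,zg+lift,.25)
def place(x,y,zg,lift=.17):
    go(x,y,zg+lift,.3); go(x,y,zg+.008,.12); manip.wait(.3)
    hit=go(x,y,zg-.006,.015,threshold=3); st(f"down hit={hit}")
def release(up=.15):
    effector.open_jaws(); manip.wait(.3); st("open")
    x,y,z=status.state()["tool_pos"]; go(x,y,z+G+up,.15)
E
python3 - <<'E'
from h import *
pick(.515,.102,.085,20); place(.612,.278,.090)
E
```

```text
gripped t 5.9 w 52.9 gf 20.0 F [-2.   1.   3.8] p [0.5149 0.102  0.0663]
lifted t 6.5 w 52.7 gf 20.0 F [-0.5 -0.3 -3.7] p [0.5148 0.102  0.096 ]
down hit=True t 10.4 w 52.9 gf 20.0 F [-1.8 -0.7  3.4] p [0.6118 0.2779 0.0713]
```

```bash
python3 - <<'E'
from h import *
release(); pick(.398,.296,.085,20); place(.582,-.2925,.090); release()
for c in("top","scene"):
    p=eyes.capture(c); cv2.imwrite(f"pics/{c}1.png",p["color"][...,::-1]); W=cloud(p);ok=p["depth"]>0
    for n,g in(("pb",(.612,.278)),("sb",(.582,-.2925))):
        d=np.linalg.norm(W[...,:2]-g,axis=-1); T=W[ok&(d<.045)&(W[...,2]>.105)]
        print(c,n,cv2.minEnclosingCircle((T[:,:2]*1000).astype(np.float32)),np.round(np.percentile(T[:,2],[5,50,95]),4))
    for n,g in(("ph",(.541,-.086)),("sh",(.393,-.305))): print(c,n,*fit(W,ok,g,.036,.054,.022))
E
```

```text
open t 11.5 w 88.0 gf 0.0 F [-0.1  0.3  0.8] p [0.611  0.2775 0.0701]
gripped t 15.7 w 52.8 gf 20.0 F [-1.3  0.5  3.2] p [0.398  0.2961 0.0663]
lifted t 16.2 w 52.7 gf 20.0 F [-0.7  0.2 -3.1] p [0.3978 0.2959 0.096 ]
down hit=True t 21.5 w 52.6 gf 20.0 F [-0.4  0.4  4.5] p [ 0.5818 -0.2926  0.0713]
open t 22.6 w 87.7 gf 0.0 F [-0.2  0.2 -0.2] p [ 0.581  -0.2922  0.0703]
top pb ((609.9781494140625, 278.5769348144531), 27.01364517211914) [0.1064 0.1091 0.1115]
top sb ((571.8646850585938, -253.45901489257812), 19.31788444519043) [0.5225 0.5285 0.5467]
top ph [ 0.54097964 -0.08644003] 44
top sh [ 0.393 -0.305] 0
scene pb ((611.210205078125, 277.4501953125), 27.942432403564453) [0.1055 0.1092 0.1116]
scene sb ((582.0049438476562, -292.4951477050781), 44.9953727722168) [0.1095 0.4303 0.4986]
scene ph [ 0.54130251 -0.08609617] 142
scene sh [ 0.3934994  -0.30540527] 144
```

View pics/scene1.png

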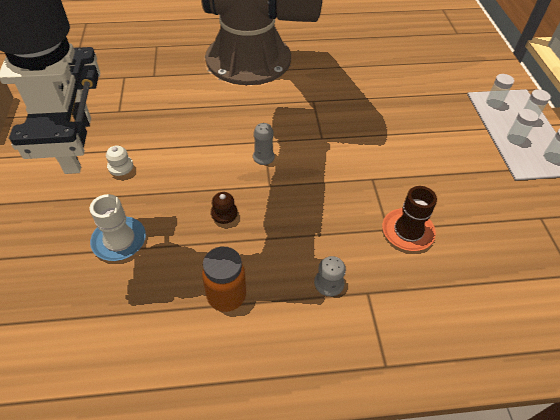

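The white body stands in the blue saucer at (117,238) and the chestnut body in the terracotta saucer at (411,228). Heads next, starting with the chestnut one.

```bash
python3 - <<'E'
from h import *
pick(.5412,-.0862,.045,12,lift=.2); place(.6113,.278,.143,lift=.1)
E
```

```text
gripped t 27.6 w 16.1 gf 10.1 F [-2.5 -0.2 10.7] p [ 0.5425 -0.0863  0.0278]
lifted t 28.1 w 0.4 gf 0.0 F [-0.5 -0.3 -0.5] p [ 0.5411 -0.0861  0.0561]
down hit=False t 32.7 w 0.7 gf 0.0 F [ 0.4 -0.5 -1.1] p [0.6114 0.278  0.1183]
```

The chestnut head slipped out of the grip and the fingers are empty. I'll raise the arm and look.

```bash
python3 - <<'E'
from h import *
go(.6113,.278,.27); effector.open_jaws(); st()
for c in("top","scene"):
    p=eyes.capture(c); cv2.imwrite(f"pics/{c}2.png",p["color"][...,::-1]); W=cloud(p)
    for r in regions_of("pepper_head",p)[:3]:
        P=W[r["mask"]&(p["depth"]>0)]; print(c,round(r["score"],2),r["pixel"],np.round(np.median(P,0),3),np.round(np.percentile(P,2,0),3),np.round(np.percentile(P,98,0),3))
E
```

```text
t 34.8 w 88.2 gf 0.0 F [-0.   0.9 -0.2] p [0.6113 0.278  0.2512]
top 0.75 [307.0, 206.8] [ 0.538 -0.081  0.058] [ 0.518 -0.103  0.02 ] [ 0.562 -0.061  0.069]
scene 0.71 [221.9, 207.5] [ 0.556 -0.086  0.048] [ 0.531 -0.108  0.015] [ 0.568 -0.063  0.067]
```

View pics/scene2.png

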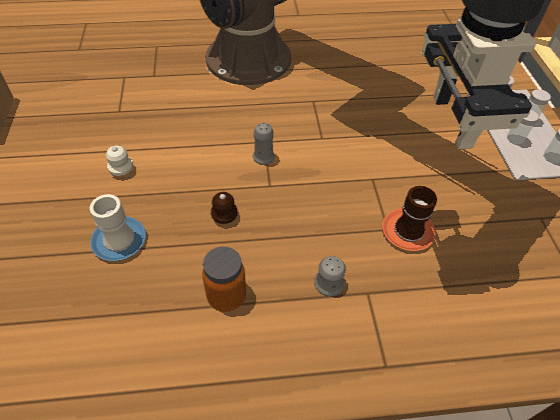

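View pics/top2.png

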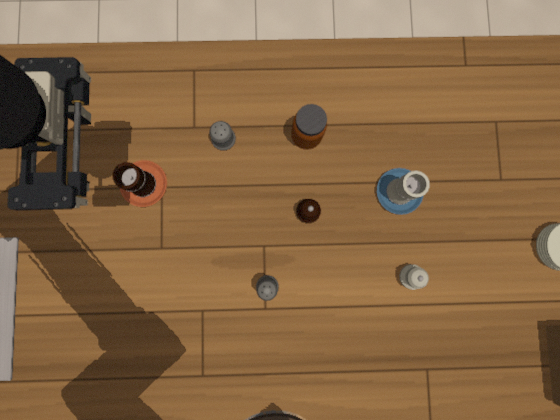

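The head still stands at (223,208), so it wasn't displaced. I'll check its profile and watch a second close before lifting.

```bash
python3 - <<'E'
from h import *
manip.move_ptp([.541,-.086,.20],ROT)
p=eyes.capture("scene"); W=cloud(p);ok=p["depth"]>0
c,n=fit(W,ok,(.541,-.086),.036,.054,.022); print(c,n)
for z in np.arange(.0,.075,.004):
    m=ok&(abs(W[...,2]-z-.002)<.002)&(np.linalg.norm(W[...,:2]-c,axis=-1)<.035)
    P=W[m]
    if len(P)>3: print(round(z+.002,3),len(P),"y",np.round([P[:,1].min(),P[:,1].max()],3),"x",np.round(np.percentile(P[:,0],[5,95]),3),"r",np.round(np.median(np.linalg.norm(P[:,:2]-c,axis=1)),4))
x,y=c
go(x,y,.043,.15); st("at")
ims=[]
def snap():
    p=eyes.capture("scene"); ims.append(cv2.resize(p["color"][150:240,180:270,::-1],(400,400),interpolation=3))
snap(); effector.gripper_close(force=4); st("close"); snap()
cv2.imwrite("pics/grip.png",np.hstack(ims))
E
```

```text
[ 0.54132424 -0.08614194] 139
0.002 111 y [-0.12  -0.051] x [0.532 0.573] r 0.03
0.014 30 y [-0.111 -0.062] x [0.553 0.57 ] r 0.0269
0.018 35 y [-0.111 -0.061] x [0.55  0.569] r 0.0269
0.022 94 y [-0.113 -0.061] x [0.536 0.568] r 0.0248
0.026 82 y [-0.11  -0.063] x [0.54  0.566] r 0.0217
0.03 24 y [-0.104 -0.069] x [0.55  0.562] r 0.0193
0.034 8 y [-0.096 -0.079] x [0.56  0.562] r 0.0207
0.038 12 y [-0.107 -0.069] x [0.549 0.563] r 0.0218
0.042 25 y [-0.103 -0.066] x [0.553 0.564] r 0.0222
0.046 32 y [-0.107 -0.066] x [0.551 0.564] r 0.0224
0.05 44 y [-0.108 -0.066] x [0.534 0.564] r 0.0218
0.054 57 y [-0.106 -0.065] x [0.539 0.563] r 0.0205
0.058 72 y [-0.106 -0.067] x [0.53  0.561] r 0.0177
0.062 125 y [-0.102 -0.069] x [0.531 0.557] r 0.0124
0.066 27 y [-0.097 -0.074] x [0.538 0.549] r 0.0071
0.07 10 y [-0.089 -0.082] x [0.539 0.545] r 0.0033
at t 37.8 w 88.0 gf 0.0 F [ 0.5 -0.1  0.3] p [ 0.542 -0.086  0.025]
close t 38.7 w 32.4 gf 3.4 F [0.5 0.4 2.7] p [ 0.5415 -0.0861  0.0244]
```

View pics/grip.png

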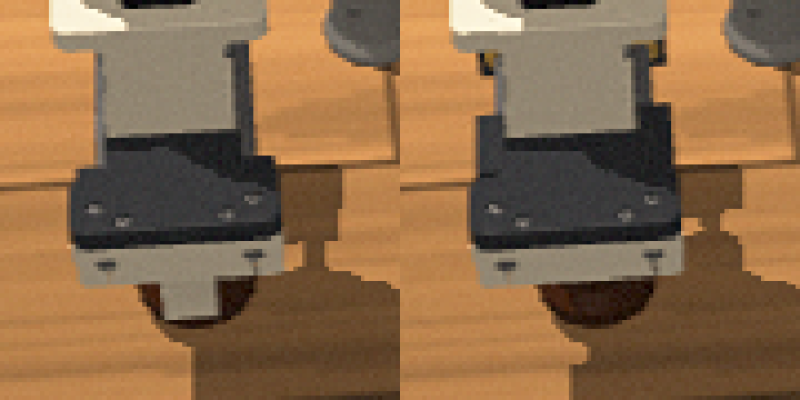

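The front finger is no longer over the knob after closing, so it seems to be riding on the dome above it. I'll measure the actual fingertip height from depth.

```bash
python3 - <<'E'
from h import *
x,y=.5413,-.0861
def tip(s):
    st(s)
    p=eyes.capture("scene"); W=cloud(p)
    q=status.state()["tool_pos"]
    m=(p["depth"]>0)&(abs(W[...,1]-y)<.008)&(W[...,0]>x-.07)&(W[...,0]<x+.075)&(W[...,2]>q[2]-.02)&(W[...,2]<.13)
    P=W[m]
    for z in np.arange(.0,.13,.005):
        r=P[abs(P[:,2]-z)<.0025]
        if len(r): print(round(z,3),len(r),np.round(np.median(r[:,0]),3),end=" | ")
    print(); return p
effector.open_jaws(); p=tip("open low")
go(x,y,.15,.2); p2=tip("open high")
effector.gripper_close(force=4); p3=tip("closed high")
cv2.imwrite("pics/tips.png",np.hstack([cv2.resize(a["color"][100:240,150:300,::-1],(390,364),interpolation=3) for a in(p2,p3)]))
E
```

```text
open low t 39.8 w 87.9 gf 0.0 F [0.1 0.  0.3] p [ 0.5413 -0.0861  0.0242]
0.015 17 0.568 | 0.02 3 0.569 | 0.06 2 0.599 | 0.065 12 0.601 | 0.07 17 0.601 | 0.075 9 0.6 | 0.08 14 0.601 | 0.085 12 0.602 | 0.09 10 0.603 | 
open high t 40.6 w 87.6 gf 0.0 F [-0.5 -0.5 -0.8] p [ 0.5409 -0.086   0.131 ]

closed high t 42.0 w 0.4 gf 0.0 F [0.1 0.2 1.3] p [ 0.5413 -0.0861  0.1312]
```

View pics/tips.png

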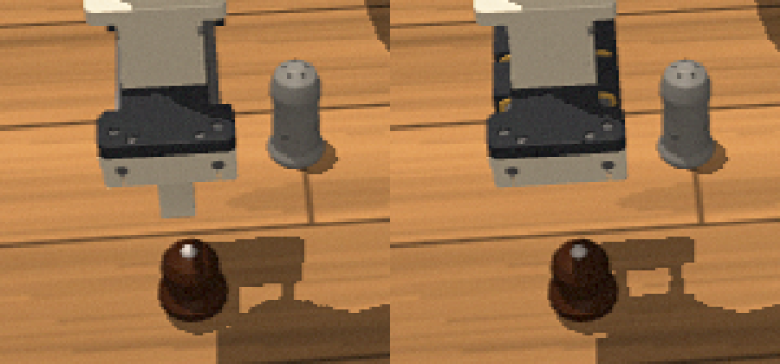

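In the depth data the open fingertips sit about 34 mm above the reported TCP. The heights at which the grip slid on the dome agree with this (width 32 gives about 35 mm, width 16 about 35 mm). So the fingers rode over the knob. Before going lower, I'll check where the gripper body is.

```bash
python3 - <<'E'
from h import *
effector.open_jaws(); q=status.state(); tz=q["tool_pos"][2]; st(); print("G",G)
p=eyes.capture("scene"); W=cloud(p); ok=p["depth"]>0
m=ok&(abs(W[...,0]-.54)<.13)&(abs(W[...,1]+.086)<.12)&(W[...,2]>.12)
P=W[m]
for z in np.arange(.12,.34,.008):
    r=P[abs(P[:,2]-z)<.004]
    if len(r): print("dz",round(z-tz,3),len(r),"x",np.round(np.percentile(r[:,0],[2,50,98]),3),"y",np.round(np.percentile(r[:,1],[2,98]),3))
E
```

```text
t 43.5 w 88.0 gf 0.0 F [-0.3 -0.1 -0.2] p [ 0.5413 -0.0861  0.1312]
G 0.0188
dz 0.037 13 x [0.599 0.6   0.602] y [-0.097 -0.078]
dz 0.045 46 x [0.598 0.601 0.602] y [-0.098 -0.076]
dz 0.053 40 x [0.597 0.601 0.602] y [-0.098 -0.076]
dz 0.061 37 x [0.6   0.602 0.604] y [-0.097 -0.077]
dz 0.069 35 x [0.602 0.604 0.605] y [-0.098 -0.077]
dz 0.077 11 x [0.604 0.605 0.606] y [-0.097 -0.077]
dz 0.101 75 x [0.628 0.629 0.631] y [-0.125 -0.051]
dz 0.109 192 x [0.493 0.629 0.631] y [-0.125 -0.049]
dz 0.117 313 x [0.507 0.573 0.631] y [-0.122 -0.053]
dz 0.125 111 x [0.589 0.635 0.637] y [-0.125 -0.049]
dz 0.133 156 x [0.634 0.636 0.638] y [-0.125 -0.048]
dz 0.141 1087 x [0.59  0.621 0.639] y [-0.124 -0.051]
dz 0.149 263 x [0.558 0.592 0.638] y [-0.117 -0.055]
dz 0.157 135 x [0.564 0.591 0.593] y [-0.11  -0.064]
dz 0.165 133 x [0.588 0.591 0.593] y [-0.109 -0.065]
dz 0.173 136 x [0.58  0.591 0.593] y [-0.11  -0.064]
dz 0.181 135 x [0.552 0.591 0.593] y [-0.108 -0.066]
dz 0.189 192 x [0.56  0.591 0.593] y [-0.116 -0.054]
dz 0.197 397 x [0.549 0.59  0.593] y [-0.126 -0.049]
dz 0.205 560 x [0.551 0.577 0.592] y [-0.125 -0.05 ]
```

The whole gripper sits about 33 mm higher than the reported TCP: tip at +33 mm, and body at +99 mm, which is the nominal 66 mm apart. I'll correct the offset and grip again.

```bash
sed -i 's/^G=.*/G=manip.tcp_to_grasp+.033/' h.py; python3 - <<'E'
from h import *
x,y=.5413,-.0861
go(x,y,.075,.15); print("contact",go(x,y,.045,.08,threshold=6)); st()
effector.gripper_close(force=12); manip.wait(.2); st("gripped")
E
```

```text
contact False
 t 45.0 w 88.1 gf 0.0 F [ 1.2 -0.1 -0.3] p [ 0.5414 -0.0861 -0.0067]
gripped t 46.0 w 43.1 gf 12.0 F [-0.   0.3  0.6] p [ 0.5414 -0.0861 -0.0068]
```

Width 43 mm, so it has the knob.

```bash
python3 - <<'E'
from h import *
x,y=.5413,-.0861
go(x,y,.075,.08); st("lifted"); go(x,y,.245); place(.6113,.278,.143,lift=.1)
E
```

```text
lifted t 46.5 w 43.2 gf 12.0 F [-0.5 -0.7 -1.1] p [ 0.5413 -0.086   0.0233]
down hit=True t 50.5 w 42.8 gf 12.0 F [0.4 1.4 4.4] p [0.6114 0.2779 0.0909]
```

Contact came at the home height (0.0909 against an expected 0.0912). I'll release, then remeasure the white body and head.

```bash
python3 - <<'E'
from h import *
release(.12)
for c in("top","scene"):
    p=eyes.capture(c); cv2.imwrite(f"pics/{c}3.png",p["color"][...,::-1]); W=cloud(p);ok=p["depth"]>0
    d=np.linalg.norm(W[...,:2]-(.582,-.2925),axis=-1); T=W[ok&(d<.045)&(W[...,2]>.105)&(W[...,2]<.12)]
    print(c,"sb",cv2.minEnclosingCircle((T[:,:2]*1000).astype(np.float32)),np.round(np.percentile(T[:,2],[5,50,95]),4))
    print(c,"sh",*fit(W,ok,(.393,-.305),.036,.054,.022)); print(c,"ph",*fit(W,ok,(.6113,.278),.134,.152,.022))
    d=np.linalg.norm(W[...,:2]-(.6113,.278),axis=-1); print("top z",np.sort(W[ok&(d<.02)&(W[...,2]<.2)][:,2])[-5:])
E
```

```text
open t 51.7 w 88.2 gf 0.0 F [ 0.   0.3 -0.7] p [0.6108 0.2777 0.0903]
top sb ((580.1963500976562, -290.8131103515625), 27.15870475769043) [0.1064 0.1094 0.1118]
top sh [ 0.39304368 -0.30491598] 82
top ph [0.61079321 0.27927199] 116
top z [0.16720945 0.1672517  0.1674088  0.16766028 0.16887396]
scene sb ((582.9514770507812, -291.37823486328125), 28.096664428710938) [0.1057 0.1088 0.111 ]
scene sh [ 0.39349483 -0.30542742] 145
scene ph [0.61079673 0.27823215] 188
top z [0.16798507 0.16817698 0.16859421 0.16875577 0.16910793]
```

View pics/scene3.png

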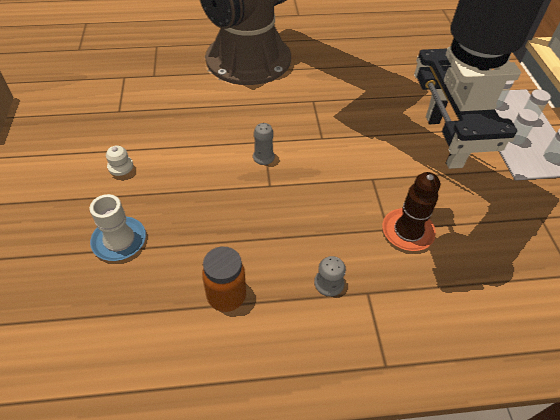

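The chestnut mill is assembled, with its top at 0.168 as expected. Now the white head.

```bash
python3 - <<'E'
from h import *
pick(.3933,-.3052,.045,12,lift=.2)
if status.state()["width"]*88>35: place(.5812,-.2917,.143,lift=.1)
E
```

```text
gripped t 57.5 w 43.2 gf 12.0 F [ 0.7  0.3 -0. ] p [ 0.3934 -0.3052 -0.0068]
lifted t 58.0 w 43.6 gf 12.0 F [-0.1 -0.2 -0.8] p [ 0.3932 -0.3051  0.0232]
down hit=True t 61.4 w 43.4 gf 12.0 F [0.3 1.  3.4] p [ 0.5813 -0.2918  0.091 ]
```

```bash
python3 - <<'E'
from h import *
release(.12); manip.move_ptp([.50,-.02,.25],ROT)
ims=[]
for c in("top","scene"):
    p=eyes.capture(c); W=cloud(p);ok=p["depth"]>0
    for n,g in(("p",(.6113,.278)),("s",(.5812,-.2917))):
        d=np.linalg.norm(W[...,:2]-g,axis=-1); print(c,n,"knob",fit(W,ok,g,.134,.152,.022)[0],"shoulder",fit(W,ok,g,.07,.105,.027)[0],"top",np.sort(W[ok&(d<.02)&(W[...,2]<.2)][:,2])[-3:])
    if c=="scene":
        for u,v in((105,220),(415,205)): ims.append(cv2.resize(p["color"][v-65:v+65,u-65:u+65,::-1],(400,400),interpolation=3))
cv2.imwrite("pics/end.png",np.hstack(ims)); st()
E
python3 look.py 4 | grep -E "shaker|jar"
```

```text
open t 62.6 w 87.9 gf 0.0 F [ 0.2  0.2 -0.3] p [ 0.5806 -0.2915  0.0904]
top p knob [0.6113 0.278 ] shoulder [0.6113 0.278 ] top []
top s knob [ 0.58232866 -0.29137221] shoulder [ 0.5812 -0.2917] top [0.1600818  0.16019046 0.16109351]
scene p knob [0.6106209  0.27800901] shoulder [0.61058477 0.27862633] top [0.16788762 0.16792682 0.16884651]
scene s knob [ 0.58101139 -0.2918007 ] shoulder [ 0.58127292 -0.2918421 ] top [0.16764917 0.16783392 0.1684369 ]
 t 64.8 w 88.3 gf 0.0 F [ 0.7  0.1 -0.2] p [ 0.5003 -0.0209  0.2495]
tall_shaker 0.55 [269. 296.] 50 ztop 0.092 topmean [0.366 0.009] circ [367.  10.  11.] all med [0.365 0.009 0.088] bb [ 0.359 -0.003  0.076] [0.369 0.021 0.092]
tall_shaker 0.7 [264. 148.] 722 ztop 0.095 topmean [0.385 0.007] circ [383.   7.  16.] all med [0.396 0.006 0.051] bb [ 0.362 -0.016 -0.002] [0.406 0.031 0.097]
short_shaker 0.87 [328. 276.] 983 ztop 0.068 topmean [0.715 0.099] circ [713.  99.  20.] all med [0.725 0.095 0.054] bb [ 0.651  0.072 -0.003] [0.739 0.137 0.07 ]
amber_jar 0.89 [221. 278.] 2366 ztop 0.111 topmean [ 0.72  -0.089] circ [719. -89.  32.] all med [ 0.739 -0.088  0.089] bb [ 0.624 -0.132 -0.004] [ 0.755 -0.051  0.113]
amber_jar 0.4 [117. 227.] 1075 ztop 0.107 topmean [ 0.603 -0.283] circ [ 593. -287.   24.] all med [ 0.603 -0.282  0.053] bb [ 0.542 -0.316  0.003] [ 0.612 -0.263  0.11 ]
```

View pics/end.png

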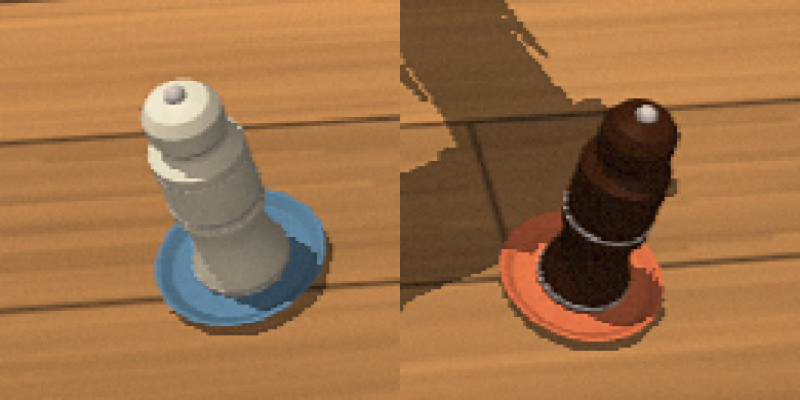

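Both mills are assembled squarely in their saucers: tops at 0.168 m, and each head centred on its body to within 1 mm. The shakers and jar haven't moved.

```bash
python3 -c "
from rig import *
print(hand_in())"
```

```text
the job is handed in; nothing more can be done
None
```

Job handed in at about 65 s of the 112 s limit: the chestnut mill stands in the terracotta saucer and the white mill in the blue one, each with its matching head fully seated; the first grip on the chestnut head slipped off its top without moving it (the gripper sat 33 mm above its reported position), and the shakers and jar are where they were.

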